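Press a dowelled end block home in the bench quick clamp

TASK

Stand the dark walnut block, its cream-white end piece still sticking out on its dowels, between the jaws of the bench clamp, along the bar, and let go of it. Then pump the clamp's orange trigger until the jaws have pressed the end piece fully home against the walnut; do not shove the jaw by hand. Finally press the red release tab so that the jaw springs fully back, leaving the joined block standing between the open jaws and the other things on the bench where they were.

Things in the scene. Friction and masses are not known exactly. Their poses are not given: they have to be found in the camera images.
- clamp: Black and orange bench quick clamp, bolted down. Origin at bench height under the housing; x runs along the steel bar from the housing to the fixed jaw, y to the open side where the jaws reach out, z up. In mm: housing x -75..20, y -21..21, up to z 58 (foot plate 8 thick, y -42..42); bar x 20..200, y -6..6, z 10..24. Pumping makes the jaw push the block along until it meets the fixed jaw.
- trigger (a joint): Orange trigger, upright pivot at clamp (6, -22) mm: 0 at rest, 0.36 rad fully squeezed, sprung back (2 to 4 N at its push point). At rest x -1..13, y -98..-22, z 18..50; squeezing moves it in -x to the fixed grip. Ratchet: the first 0.15 rad are idle, then it drives the jaw; each full stroke and return to 0 walks the jaw about 10 mm. Needs up to 20 N; it stalls once the end piece is home.
- trigger_push (a point): Centre of the trigger's front face, 60 mm from its pivot; at rest at clamp (13, -82, 34) mm; moves with the trigger. Squeeze it against the fixed grip or push it there with a closed finger, in clamp -x, 22 mm for a full stroke. The bench in front of it is free to clamp x 80 mm.
- grip_back (a point): Centre of the back (-x) face of the fixed grip, at clamp (-47, -82, 34) mm. The grip is a black bar, x -47..-29, y -118..-18, z 16..52 mm. Over grip and trigger: 60 mm at rest, 38 mm squeezed.
- jaw_travel (a joint): Travel of the moving jaw towards the fixed jaw, m: 0 = fully open (150 mm between the jaws), at most 0.07; starts at 0 to 0.02. A pawl holds it to within 5 mm of where it was driven. A return spring (4 to 6 N) pulls it back to 0 when the release tab is pressed with the trigger at rest.
- jaw: The moving jaw, black with an orange pad; travels along clamp x and has the clamp's axes; its frame coincides with the clamp's when jaw_travel is 0.
- jaw_face (a point): Centre of the moving jaw's pressing face, at clamp (45 + travel, 50, 33) mm; the jaw is 21 thick and fills y -15..87, z 8..58 mm.
- anvil_face (a point): Centre of the fixed jaw's pressing face, at clamp (195, 50, 33) mm; the jaw fills x 195..216, y -15..87, z 8..58. The bench between the jaws takes the block with its length along clamp x; its middle line at about clamp y 60 leaves room for a finger between block and bar.
- release (a joint): Red release tab on the back of the housing's top: a see-saw, 0 = up (pawl holds), 0.26 rad = fully pressed; sprung up. Its end goes down about 11 mm fully pressed (2 to 4 N); the pawl lets go once it is beyond about 0.17 rad (7 mm).
- tab_top (a point): Centre of the red tab's top, 24 x 22 mm pad, 64 mm above the bench and at clamp (-63, 0) mm when up. Press it straight down with closed fingers until the jaw has sprung back.
- block: Walnut block 75 long (x) x 50 wide (y) x 45 high mm, origin at the centre of the walnut's underside; a cream-white maple end piece 25 x 50 x 44 mm stands on its +x end. Together 112 mm long (x -37.5..74.5) with the 12 mm gap open, 100 mm when closed; 0.3 kg. Grasp the walnut across its width from above. Either end may face either jaw.
- cap (a joint): How far the maple end piece has been pressed onto its dowels, m: 0 = 12 mm gap, 0.012 = fully home. Stiff sliding fit, about 10 N; it stays where it is pushed.
- cap_end (a point): Centre of the outer face of the maple end piece, at block (74.5, 0, 22.5) mm when the gap is open.
- offcut: Bystander: medium-brown offcut without end piece, 110 x 48 x 40 mm, origin at the centre of its underside, its x along its length; leave it alone.
- glue: Bystander: white glue bottle with red cap, 54 mm diameter, 150 high, standing beyond the jaws; origin at its base.
- pot: Bystander: wooden pot, 78 mm diameter, 85 high, pens standing in it to 130 mm; on the trigger side of the bar, near the fixed jaw; origin at its base.
- slice: Bystander: dark log slice, 100 mm diameter, 25 thick, lying flat; origin at its base.
Mind the look-alikes: they are no part of the job. What is shaped like the block but green or purple is not meant.

How it is judged:
By the outcome, as a careful person would: the job done as asked, in the order asked, and still so for the second after the job is handed in, with the robot touching nothing.
It also fails if it takes over 72 s, if anything falls off the work surface, if the arm or the gripper's body presses on something with over 40 N, if the wrist force passes 120 N, or if a joint passes its speed limit or range.

ROBOT

A 6-joint arm with a two-finger parallel gripper is mounted at the origin on the work surface. World frame = base frame: x ahead of the robot, y to its left, z up, the work surface at z = 0. Lengths are in m, angles in degrees, forces in N, time in s.
With the tool pointing down it reaches from about 0.4 to 0.825 m from the base axis. Payload 7 kg.
Tool frame: the origin (TCP) lies midway between the tips of the shut fingers; the grasp point (between the pads) lies 19 mm behind it; z points along the fingers, y is the line along which they close (so a half turn about z gives the same grasp; the last joint's range is limited). The gripper opens to 88 mm and grips with 3 to 60 N. Pads are 19 mm wide; open, the fingers measure 130 mm over their backs; the gripper's body (78 mm by 193 mm) begins 47 mm behind the grasp point.
Start: joints at [-57.634, 20.546, 0.682, 0, -70.136, -16.507], TCP at [0.184, -0.649, 0.227] pointing down, gripper open.
Joint ranges: [-176.03, 176.03], [-82.01, 121.73], [-58.28, 71.71], [-173.87, 95.51], [-174.79, -0.11], [-173.66, 173.66]. Speed limits (degrees/s): [136.94, 136.94, 172.46, 180, 180, 180].

INTERFACE

Orientations are given as a 3x3 rotation matrix whose columns are the frame's x, y, z axes.
In Python, from rig import robot gives the robot as it stands. Calls block until the motion is done:
- robot.goto(position, orientation): joint-space move of the TCP to a pose.
- robot.servo_line(position, ori=None, speed=0.15): straight line of the TCP; ori=None keeps the orientation; speed is the mean speed in m/s.
- robot.movej(angles): joint-space move.
- robot.move_gripper(opening): opening from 0.0 (shut) to 1.0 (fully open); the grip force is fixed at half the most; returns when the fingers have stopped.
- robot.dwell(seconds).
- robot.ik(position, orientation): joint angles nearest the present ones, or None.
- robot.grab_frame(name): name is "scene" or "top"; returns (picture, depth): 384x512x3 uint8, red, green, blue; 384x512 float32, m along the optical axis (not along the pixel's ray), 0 where there is no reading.
- robot.camera_info(name): a dict with "vfov" (degrees; the focal length in pixels is half the picture's height over the tangent of half this angle, whatever the lens; pixels are square), "cx", "cy" (the principal point, pixels), "view" (4x4, takes a point from world to camera coordinates). Camera axes: x right, y down, z forward; pixel columns grow to the right and rows downward; lengths in m; the calibration is good to about 2 mm. A picture is of the moment at which its call begins. camera_info takes no time and is no camera call.
A pose or a line that the arm cannot do raises robot.Unreachable and nothing moves.
- robot.job_done(): hands the job in; it is judged then, once.
Readings, each from a call of its own:
- robot.read_t(): time.
- robot.read_qpos(): joint angles.
- robot.read_qvel(): joint speeds.
- robot.read_effort(): joint torques, N m.
- robot.read_position(): TCP position.
- robot.read_tcp_rot(): TCP orientation.
- robot.read_force(): force on the tool from outside, world axes, zero at the start.
- robot.read_ft_torque(): the same for the moment, N m.
- robot.read_grip_width(): opening from 0.0 (shut) to 1.0 (fully open).
- robot.read_finger_force(): force on a finger pad.
Only numpy, scipy, OpenCV 4.12 (cv2) and the standard library are available. Lean on these libraries where they do the work, as an engineer would, in place of code of your own. Each camera call takes 0.05 s, during which the arm holds its last target. There are 200 camera calls.

## Working session

There is one attempt and no reset: what is moved stays moved. The work goes in short steps, each a Python script; the robot and the scene stay as the last script left them, time stands still between calls to the robot, and variables do not carry over. Pictures are saved under pics/ and viewed, at most 10 in all, crops included, and the job is handed in when it is done.

```bash
mkdir -p pics; ls; cat > h.py <<'E'
import numpy as np, cv2
from rig import robot
def grab(n):
    im,d=robot.grab_frame(n); return im.copy(),d.copy(),robot.camera_info(n)
def cloud(d,c):
    h,w=d.shape; f=h/2/np.tan(np.radians(c['vfov'])/2)
    v,u=np.mgrid[:h,:w]
    P=np.stack([(u-c['cx'])/f*d,(v-c['cy'])/f*d,d,np.ones_like(d)],-1)
    W=P@np.linalg.inv(np.array(c['view'])).T
    W[d==0]=np.nan
    return W[...,:3]
def down(a):  # tool down, finger-closing axis y at world angle a (deg)
    a=np.radians(a); y=np.array([np.cos(a),np.sin(a),0]); z=np.array([0,0,-1.])
    return np.stack([np.cross(y,z),y,z],1)
E
python3 - <<'E'
from h import *
for n in("scene","top"):
    im,d,c=grab(n); print(n,c); np.savez(f'{n}.npz',im=im,d=d)
    cv2.imwrite(f'pics/{n}0.png',cv2.resize(im[...,::-1],(768,576)))
    print((d==0).mean())
print(robot.read_t(),robot.read_tcp_rot())
E
```

```text
pics
scene {'vfov': 56.24881455519624, 'cx': 259.6751266062326, 'cy': 195.36662681492672, 'view': array([[ 6.26216409e-02,  9.98036960e-01,  8.69813176e-04,
        -9.86426795e-02],
       [ 8.57070344e-01, -5.33301206e-02, -5.12431774e-01,
        -4.42331136e-01],
       [-5.11379463e-01,  3.28348096e-02, -8.58727501e-01,
         1.57776930e+00],
       [ 0.00000000e+00,  0.00000000e+00,  0.00000000e+00,
         1.00000000e+00]])}
0.003814697265625
top {'vfov': 49.06242952982301, 'cx': 259.9132238507518, 'cy': 194.51218139359545, 'view': array([[-0.00194396, -0.99999137, -0.00367073,  0.04859246],
       [-0.99489011,  0.00230456, -0.10093744,  0.54709466],
       [ 0.10094503,  0.00345576, -0.994886  ,  1.1321305 ],
       [ 0.        ,  0.        ,  0.        ,  1.        ]])}
0.0040283203125
0.1 [[-9.61968418e-01 -2.73160193e-01 -5.20962124e-04]
 [-2.73160658e-01  9.61967484e-01  1.34695569e-03]
 [ 1.33213946e-04  1.43803519e-03 -9.99998957e-01]]
```

View pics/scene0.png

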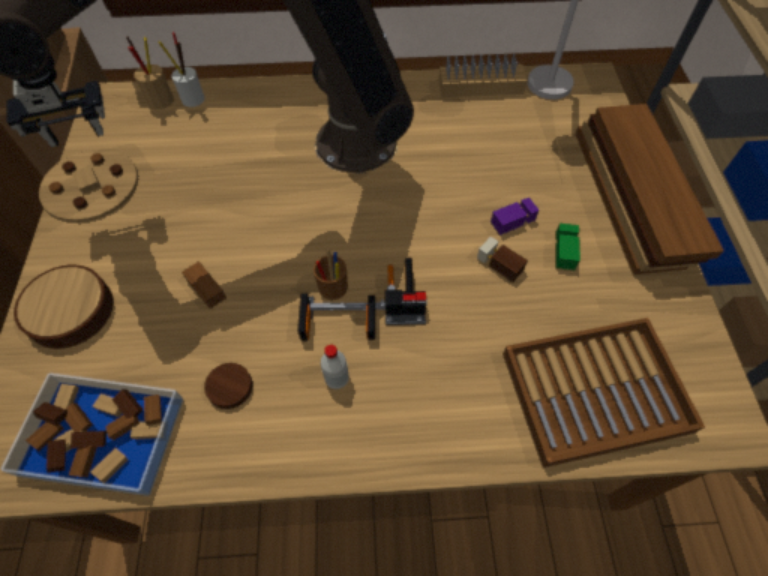

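View pics/top0.png

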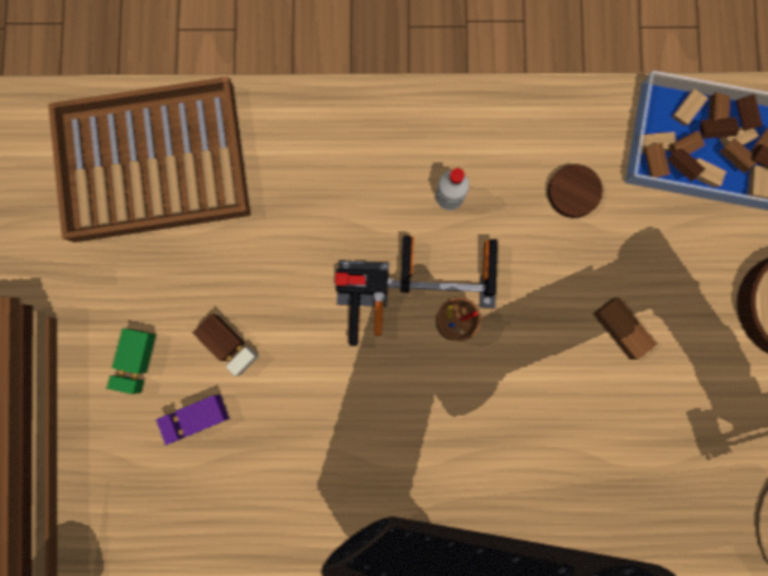

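Top view: three block-like candidates. The walnut one with the cream end is at (222,343), the green one at (130,358) and the purple one at (193,418). The dark brown offcut without an end piece is at (625,328). Only (222,343) is dark walnut with a cream end piece. The clamp housing is at (362,280), its jaws at (405,265) and (490,270), the trigger at (378,312), the red tab at (350,279), the pot at (457,320) and the glue at (453,188). Next I'll measure.

```bash
cat > m.py <<'E'
from h import *
def load(n):
    z=np.load(n+'.npz'); return z['im'],z['d'],robot.camera_info(n)
def comps(mask,W,lo,hi,minpx=12,roi=None):
    m=mask&(W[...,2]>lo)&(W[...,2]<hi)
    if roi: r=np.zeros_like(m); r[roi[1]:roi[3],roi[0]:roi[2]]=1; m&=r
    n,l,s,c=cv2.connectedComponentsWithStats(m.astype(np.uint8))
    for i in range(1,n):
        if s[i,4]>=minpx: yield s[i],W[l==i]
E
python3 - <<'E'
from m import *
im,d,c=load('top'); W=cloud(d,c)
hsv=cv2.cvtColor(im,cv2.COLOR_RGB2HSV); H,S,V=[hsv[...,i].astype(int) for i in range(3)]
ev=np.ones(V.shape,bool)
print('bench z',np.nanmedian(W[250:270,180:220,2]),np.nanmedian(W[100:130,320:400,2]))
masks={'all':ev,'red':((H<6)|(H>174))&(S>170)&(V>100),'orange':(H>=6)&(H<16)&(S>180)&(V>110),'white':(S<60)&(V>130)}
for k,m in masks.items():
    print(k)
    for s,P in comps(m,W,.012,.2,roi=(60,100,460,300)):
        r=cv2.minAreaRect((P[:,:2]*1000).astype(np.float32))
        print(s, 'z %.3f med %.3f'%(np.percentile(P[:,2],98),np.median(P[:,2])),'rect mm',np.round(r[0]),np.round(r[1]),round(r[2],1))
crop=im[110:270,90:350,::-1]
cv2.imwrite('pics/crop1.png',cv2.resize(crop,(780,480),interpolation=cv2.INTER_CUBIC))
E
```

```text
bench z 0.0005781621917372304 0.001615862874639662
all
[  60  100  106   60 4450] z 0.047 med 0.031 rect mm [743. 466.] [171. 300.] 2.6
[417 100  43  29 832] z 0.057 med 0.042 rect mm [ 782. -461.] [118.  76.] 79.0
[ 365  109   37   36 1011] z 0.030 med 0.026 rect mm [ 739. -299.] [97. 99.] 44.3
[290 112  22  28 458] z 0.153 med 0.101 rect mm [729. -63.] [54. 49.] 67.6
[ 222  157  110   74 1921] z 0.064 med 0.053 rect mm [573.  -0.] [158. 316.] 19.5
[290 198  31  30 388] z 0.128 med 0.082 rect mm [495. -70.] [76. 76.] 80.1
[396 198  42  42 854] z 0.045 med 0.040 rect mm [ 480. -380.] [111.  50.] 37.9
[128 209  44  42 827] z 0.050 med 0.045 rect mm [452. 349.] [112.  50.] 45.7
[298 214  11   9  34] z 0.131 med 0.119 rect mm [481. -66.] [27. 21.] 59.6
[ 70 219  33  44 905] z 0.050 med 0.045 rect mm [423. 520.] [ 52. 112.] 77.7
[104 263  48  34 854] z 0.050 med 0.045 rect mm [318. 405.] [ 50. 114.] 22.6
red
[300 112   9  10  67] z 0.154 med 0.151 rect mm [732. -65.] [20. 23.] 48.2
[223 182  21   8 125] z 0.067 med 0.061 rect mm [569. 120.] [20. 53.] 4.8
orange
[323 160   3  18  29] z 0.
[... 257 characters left out ...]
2. 601.] [33.  7.] 11.0
[ 75 100   3   9  20] z 0.033 med 0.027 rect mm [805. 567.] [27.  5.] 16.3
[ 87 100   3   7  16] z 0.032 med 0.027 rect mm [808. 533.] [18.  6.] 10.2
[ 99 100   3   6  14] z 0.031 med 0.028 rect mm [809. 499.] [17.  7.] 4.6
[111 100   3   4  12] z 0.032 med 0.027 rect mm [812. 464.] [ 8. 10.] 85.8
[423 100  37  25  85] z 0.054 med 0.051 rect mm [ 756. -443.] [113.  43.] 54.7
[294 118  18  15 169] z 0.117 med 0.103 rect mm [723. -66.] [34. 47.] 8.7
[294 189  27   5  89] z 0.029 med 0.025 rect mm [557. -83.] [72. 10.] 86.6
[250 196   5   5  16] z 0.057 med 0.054 rect mm [537.  68.] [10. 11.] 45.8
[151 232  19  18 181] z 0.049 med 0.045 rect mm [422. 317.] [25. 49.] 44.3
```

View pics/crop1.png

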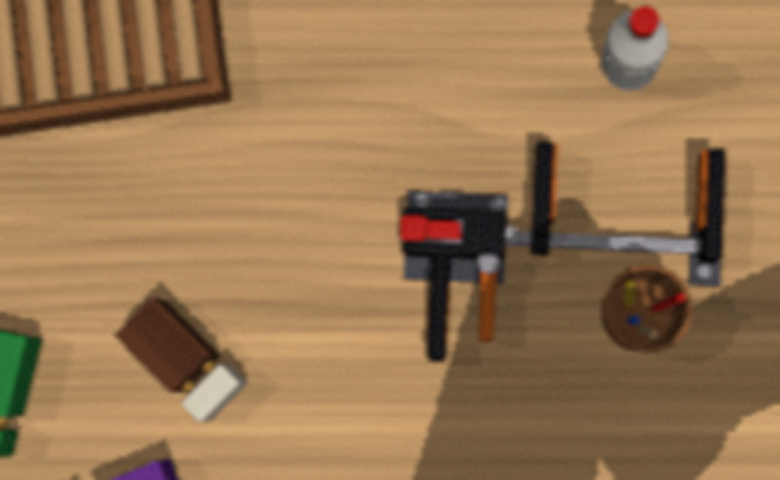

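```bash
cat > clamp.py <<'E'
from m import *
from scipy.optimize import least_squares
for n in('top','scene'):
    im,d,c=load(n); W=cloud(d,c); P=W.reshape(-1,3); C=im.reshape(-1,3).astype(int)
    # coarse frame, refined from here
    ok=(np.abs(P[:,0]-.573)<.11)&(P[:,1]<.16)&(P[:,1]>-.17)
    P=P[ok];C=C[ok]
    th=np.radians(-93.0); 
    for it in range(3):
        ex=np.array([np.cos(th),np.sin(th)]); ey=np.array([-ex[1],ex[0]])
        if it==0: o=np.array([.565,.059])
        u=(P[:,:2]-o)@ex*1e3; v=(P[:,:2]-o)@ey*1e3; z=P[:,2]*1e3
        bar=(z>18)&(z<30)&(u>70)&(u<185)&(np.abs(v)<15)
        k=np.polyfit(u[bar],v[bar],1); th+=np.arctan(k[0]); 
        o=o+ey*k[1]/1e3
        if it==2: print(n,'bar n',bar.sum(),'deg',np.degrees(th),'resid',k)
    ex=np.array([np.cos(th),np.sin(th)]); ey=np.array([-ex[1],ex[0]])
    u=(P[:,:2]-o)@ex*1e3; v=(P[:,:2]-o)@ey*1e3
    print('origin',o)
    q=lambda a:np.round(np.percentile(a,[1,50,99]),1) if len(a)>4 else None
    for nm,m in {'house':(z>48)&(z<62)&(u<30)&(u>-90)&(np.abs(v)<28),
       'anvil':(z>48)&(z<62)&(u>175)&(u<240),'jaw':(z>48)&(z<62)&(u>20+10)&(u<110)&(v>-25),
       'red':(C[:,0]>110)&(C[:,1]<50)&(C[:,2]<60)&(z>52)&(np.abs(v)<40)&(u<10),
       'trig':(z>42)&(z<56)&(v<-45)&(u>-12)&(u<25),'grip':(z>42)&(z<58)&(v<-45)&(u<-20)&(u>-70)}.items():
        print(nm,m.sum(),'u',q(u[m]),'v',q(v[m]),'z',q(z[m]), 'slope du/dv deg',np.round(np.degrees(np.arctan(np.polyfit(v[m],u[m],1)[0])),1) if m.sum()>9 else '')
E
python3 clamp.py
```

```text
top bar n 190 deg -92.75341301373363 resid [ 7.80192301e-07 -9.96361545e-05]
origin [0.56374061 0.05906597]
house 471 u [-86.1 -33.4   4.7] v [-26.5  -1.9  21.5] z [48.6 56.7 61.7] slope du/dv deg -1.3
anvil 283 u [180.7 190.9 201.5] v [-14.4  36.9  85.7] z [49.5 57.5 61.8] slope du/dv deg -0.6
jaw 229 u [30.2 38.9 49.2] v [-9.7 41.5 84.9] z [48.4 53.9 58.8] slope du/dv deg 1.3
red 124 u [-84.5 -65.4 -34.4] v [-8.9  0.6 10.4] z [54.4 61.2 67.3] slope du/dv deg 3.4
trig 79 u [-11.9  -6.4  -1.1] v [-96.1 -69.6 -45.2] z [44.8 50.2 54.6] slope du/dv deg 1.3
grip 142 u [-61.2 -51.6 -42.8] v [-101.1  -73.9  -46.9] z [43.4 51.4 56.1] slope du/dv deg -0.5
scene bar n 123 deg -93.15779988790447 resid [-7.13050581e-07  9.17562332e-05]
origin [0.56603176 0.05894591]
house 265 u [-84.5 -32.9   5. ] v [-26.7   1.8  19.4] z [48.4 56.1 61.7] slope du/dv deg -14.1
anvil 160 u [182.7 192.5 203.1] v [-10.6  39.9  85.5] z [48.8 56.4 60.5] slope du/dv deg -1.1
jaw 137 u [32.1 39.5 49.7] v [-10.5  43.5  86.3] z [48.3 53.2 57.8] slope du/dv deg -0.2
red 57 u [-84.8 -67.4 -36.6] v [-10.6  -1.    7.7] z [54.1 61.4 67.1] slope du/dv deg -3.0
trig 48 u [-9.8 -2.6  1.3] v [-96.  -71.5 -46.6] z [43.7 48.8 52.7] slope du/dv deg 0.8
grip 72 u [-56.9 -49.  -41.4] v [-105.2  -74.6  -46.9] z [45.5 50.5 54.3] slope du/dv deg 1.1
```

Crop: the walnut body is at (170,345) and the cream end at (213,392), with the dowel gap visible, so this is the target. The clamp fit agrees in both views: origin about (0.566, 0.072) and jaw travel about 17 mm.

The pot and the glue stand closer together than the gripper body is wide. I'll therefore grasp with the tool tilted about the closing axis, so the body leans over the housing.

```bash
cat >> h.py <<'E'
TH=np.radians(-92.95); O=np.array([.5657,.0723])
EX=np.array([np.cos(TH),np.sin(TH)]); EY=np.array([-EX[1],EX[0]])
def cw(u,v,z): return np.append(O+(EX*u+EY*v)/1e3, z/1e3)
def tilt(ang,b,flip=1): # block +x heading ang deg, body leaning b deg to block -x
    a=np.radians(ang); bx=np.array([np.cos(a),np.sin(a),0]); by=np.array([-bx[1],bx[0],0])*flip
    b=np.radians(b); z=np.sin(b)*bx-np.cos(b)*np.array([0,0,1.])
    return np.stack([np.cross(by,z),by,z],1)
def tcp(g,R): return np.asarray(g)+.019*R[:,2]
B=28; BA=-134.3; BO=np.array([.465,.362])
def pickg(dz=0): 
    a=np.radians(BA); return np.append(BO-.016*np.array([np.cos(a),np.sin(a)]),.036+dz)
def placeg(dz=0): return cw(91,60,36+dz*1e3)
E
python3 - <<'E'
from h import *
for f in (1,-1):
    Rp=tilt(BA,B,f); Rq=tilt(np.degrees(TH),B,f)
    for nm,p,R in (('pick',pickg(.1),Rp),('pick0',pickg(),Rp),('place',placeg(.1),Rq),('place0',placeg(),Rq)):
        q=robot.ik(tcp(p,R),R); print(f,nm,tcp(p,R).round(3),None if q is None else np.round(q,1))
for nm,p,a in (('trig',cw(34,-99,24),TH+np.pi/2),('tab',cw(-78,0,80),TH)):
    for k in(0,180):
        q=robot.ik(p,down(np.degrees(a)+k)); print(nm,k,p.round(3),None if q is None else np.round(q,1))
E
```

```text
1 pick [0.47  0.367 0.119] [ 54.1  35.5   6.5  -3.9 -88.8  82.7]
1 pick0 [0.47  0.367 0.019] [ 54.1  41.    2.4  -4.  -79.1  83.3]
1 place [ 0.62  -0.031  0.119] [ 28.3  24.8 -24.2  27.7 -59.5 130.5]
1 place0 [ 0.62  -0.031  0.019] [ 27.6  31.5 -30.1  32.7 -48.4 123.2]
-1 pick [0.47  0.367 0.119] [ 54.1  35.5   6.5  -3.9 -88.8 -97.3]
-1 pick0 [0.47  0.367 0.019] [ 54.1  41.    2.4  -4.  -79.1 -96.7]
-1 place [ 0.62  -0.031  0.119] [ 28.3  24.8 -24.2  27.7 -59.5 -49.5]
-1 place0 [ 0.62  -0.031  0.019] [ 27.6  31.5 -30.1  32.7 -48.4 -56.8]
trig 0 [0.465 0.043 0.024] [ 29.6  15.1 -39.4   0.  -35.5 147.5]
trig 180 [0.465 0.043 0.024] [ 29.6  15.1 -39.4   0.  -35.5 -32.5]
tab 0 [0.57 0.15 0.08] [ 33.8  20.2 -20.9   0.  -48.8  53.3]
tab 180 [0.57 0.15 0.08] [  33.8   20.2  -20.9    0.   -48.8 -126.7]
```

```bash
python3 - <<'E'
from h import *
R=tilt(BA,B,-1)
robot.goto(tcp(pickg(.1),R),R); print(robot.read_t())
robot.servo_line(tcp(pickg(),R),speed=.12); print(robot.read_t(),robot.read_force())
robot.move_gripper(0.0)
print(robot.read_grip_width()*88,robot.read_finger_force())
robot.servo_line(tcp(pickg(.1),R),speed=.15)
print(robot.read_t(),robot.read_grip_width()*88,robot.read_finger_force(),robot.read_force())
for n in('scene','top'):
    im,d,c=grab(n); np.savez(f'{n}.npz',im=im,d=d)
    if n=='scene': cv2.imwrite('pics/pick.png',cv2.resize(im[100:230,210:400,::-1],(760,520),interpolation=cv2.INTER_CUBIC))
E
```

```text
3.8167
4.8 [-0.56030047  0.37331762 -0.31675458]
50.23993098745693 29.99521315097809
6.3083 49.947611699358625 29.993617236614227 [ 0.56889166 -0.43248142 -3.7748673 ]
```

View pics/pick.png

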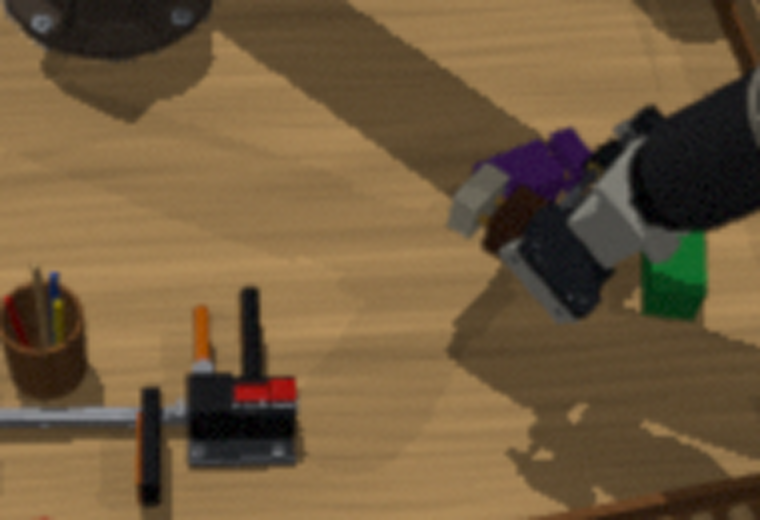

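The block is held, 50 mm wide: walnut at (515,215), cream end at (475,200). I'll check its pitch from the height of the cream top, then place it.

```bash
cat > pitch.py <<'E'
from m import *
def cream(p0,z0):
    """cream end: median of top points near p0 (world xy)"""
    for n in('scene','top'):
        im,d,c=load(n); W=cloud(d,c)
        hsv=cv2.cvtColor(im,cv2.COLOR_RGB2HSV)
        m=(hsv[...,1]<75)&(hsv[...,2]>90)&(np.hypot(W[...,0]-p0[0],W[...,1]-p0[1])<.05)&(abs(W[...,2]-z0)<.02)
        P=W[m]; 
        print(n,len(P)); 
        if len(P)>15:
            r=cv2.minAreaRect((P[:,:2]*1000).astype(np.float32)); print(np.round(r[0]),np.round(r[1]),round(r[2],1),'z',np.percentile(P[:,2],[10,50,90]).round(4))
E
python3 - <<'E'
from pitch import *
cream((.4216,.3176),.144)
E
```

```text
scene 80
[424. 316.] [22. 48.] 44.3 z [0.1358 0.1432 0.1459]
top 212
[421. 317.] [24. 49.] 45.3 z [0.1408 0.1439 0.1467]
```

The end piece sits at its nominal position, so the block hasn't slipped. Placing now.

```bash
python3 - <<'E'
from h import *
R=tilt(np.degrees(TH),B,-1)
robot.servo_line(tcp(placeg(.1),R),R,speed=.2); print(robot.read_t(),robot.read_force())
robot.servo_line(tcp(placeg(.012),R),speed=.12); print(robot.read_t(),robot.read_force())
robot.servo_line(tcp(placeg(.0005),R),speed=.04); print(robot.read_t(),robot.read_force())
for n in('scene','top'):
    im,d,c=grab(n); np.savez(f'{n}.npz',im=im,d=d)
    x0,y0=(180,170) if n=='scene' else (210,110)
    cv2.imwrite(f'pics/pl_{n}.png',im[y0:y0+100,x0:x0+140,::-1])
a,b=[cv2.resize(cv2.imread(f'pics/pl_{n}.png'),(400,286),interpolation=cv2.INTER_CUBIC) for n in('scene','top')]
cv2.imwrite('pics/place.png',np.hstack([a,b]))
from pitch import cream
cream(cw(91+16+62,60,0)[:2],.044); print(cw(169,60,0))
E
```

```text
8.6833 [-0.18655786  0.09627423 -2.92652434]
9.5667 [ 0.57178707  0.47994576 -2.14511953]
10.0 [-1.15528422  0.26037724 -2.89849509]
scene 112
[ 619. -101.] [25. 49.] 87.7 z [0.039  0.0437 0.0465]
top 180
[616. -98.] [25. 49.] 85.7 z [0.0403 0.0452 0.0482]
[ 0.61692299 -0.09956391  0.        ]
```

View pics/place.png

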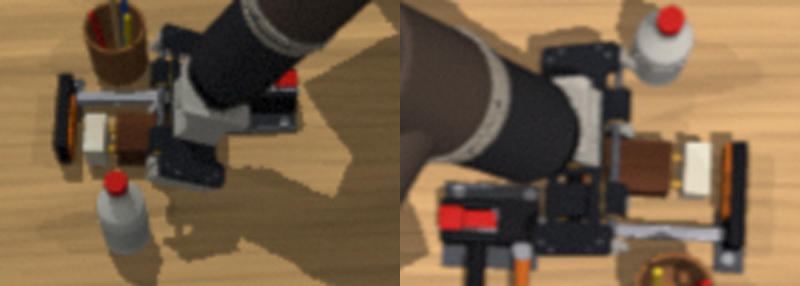

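The block sits between the jaws along the bar, cream end at left (95,135) and right (697,168), clear of the glue and the pot. I'll let go, lift, and move to the trigger with the fingers shut.

```bash
python3 - <<'E'
from h import *
R=tilt(np.degrees(TH),B,-1)
robot.move_gripper(.645); print(robot.read_t(),robot.read_force(),robot.read_finger_force())
robot.servo_line(tcp(placeg(.12),R),speed=.15)
Rt=down(np.degrees(TH)+90+180)
robot.servo_line(cw(34,-99,150),Rt,speed=.2)
robot.move_gripper(0); print(robot.read_t())
for n in('scene','top'):
    im,d,c=grab(n); np.savez(f'{n}.npz',im=im,d=d)
from pitch import *
cream(cw(91+16+62,60,0)[:2],.044)
robot.servo_line(cw(34,-99,24),speed=.15); print(robot.read_t(),robot.read_position(),cw(34,-99,24),robot.read_force())
# first stroke, stepped
ex=np.append(EX,0)
for u in (26,22,18,14,10,7,5,3):
    robot.servo_line(cw(u,-99,24),speed=.06); F=robot.read_force()@ex; print(u,round(F,1),round(robot.read_t(),2))
    if F>35: break
E
```

```text
10.5083 [0.53170361 0.04557562 0.22607729] 0.0
13.5
scene 110
[ 619. -100.] [26. 50.] 87.0 z [0.0397 0.0441 0.0468]
top 176
[616. -97.] [24. 49.] 88.2 z [0.0387 0.0452 0.0475]
14.5917 [0.46557981 0.04367378 0.02454049] [0.4650814  0.04344004 0.024     ] [-0.25356586  0.28367076  0.48577061]
26 -0.3 14.88
22 1.1 15.12
18 3.8 15.38
14 7.1 15.62
10 5.5 15.88
7 8.8 16.12
5 9.5 16.38
3 10.2 16.62
```

```bash
python3 - <<'E'
from h import *
ex=np.append(EX,0)
for u in (2,1,0,-1,-2):
    robot.servo_line(cw(u,-99,24),speed=.06); F=robot.read_force()@ex; print(u,round(F,1),round(robot.read_t(),2))
    if F>25: break
robot.servo_line(cw(30,-99,24),speed=.15)
im,d,c=grab('top'); np.savez('top.npz',im=im,d=d); W=cloud(d,c)
P=W[(W[...,2]>.050)&(W[...,2]<.062)]; u=(P[:,:2]-O)@EX*1e3; v=(P[:,:2]-O)@EY*1e3
m=(u>35)&(u<120)&(v>60)&(v<90); print('jaw u',np.percentile(u[m],[2,50,98]).round(1)); print(robot.read_t())
E
```

```text
2 10.8 16.88
1 8.7 17.12
0 12.5 17.38
-1 16.9 17.62
-2 19.6 17.88
jaw u [51.7 62.2 72.8]
18.2917
```

A full stroke moved the jaw 10 mm, as specified. Continuing with force checks.

```bash
cat > pump.py <<'E'
from h import *
ex=np.append(EX,0)
def stroke(lim=40):
    out=[]
    for u in (12,6,2,0,-2):
        robot.servo_line(cw(u,-99,24),speed=.1); F=robot.read_force()@ex; out.append((u,round(F,1)))
        if F>lim: break
    robot.servo_line(cw(30,-99,24),speed=.15); print(out,round(robot.read_t(),2)); return out[-1]
def jaw():
    im,d,c=grab('top'); np.savez('top.npz',im=im,d=d); W=cloud(d,c)
    P=W[(W[...,2]>.050)&(W[...,2]<.062)]; u=(P[:,:2]-O)@EX*1e3; v=(P[:,:2]-O)@EY*1e3
    m=(u>25)&(u<120)&(v>60)&(v<90); print('jaw centre u',np.median(u[m]).round(1))
    hsv=cv2.cvtColor(im,cv2.COLOR_RGB2HSV)
    for nm,mm in (('cream',(hsv[...,1]<75)&(hsv[...,2]>90)),('walnut',(hsv[...,2]<120))):
        m=mm&(W[...,2]>.03)&(W[...,2]<.05); Q=W[m]; u=(Q[:,:2]-O)@EX*1e3; v=(Q[:,:2]-O)@EY*1e3
        k=(v>40)&(v<80)&(u>50)&(u<200)
        print(nm,k.sum(),np.percentile(u[k],[3,97]).round(1))
E
python3 - <<'E'
from pump import *
stroke();jaw();stroke();jaw()
E
```

```text
[(12, np.float64(6.1)), (6, np.float64(9.2)), (2, np.float64(11.9)), (0, np.float64(16.7)), (-2, np.float64(22.5))] 19.99
jaw centre u 67.7
cream 139 [169.4 194.1]
walnut 411 [ 82.6 156.2]
[(12, np.float64(5.8)), (6, np.float64(14.0)), (2, np.float64(18.1)), (0, np.float64(18.8)), (-2, np.float64(19.4))] 21.74
jaw centre u 73.1
cream 143 [169.2 194.2]
walnut 409 [ 87.4 159.3]
```

```bash
python3 - <<'E'
from pump import *
for u in (6,0,-2,-4,-5,-6,-7):
    robot.servo_line(cw(u,-99,24),speed=.1); F=robot.read_force()@ex; p=(robot.read_position()[:2]-O)@EX*1e3; print(u,round(F,1),p.round(1))
    if F>45: break
robot.servo_line(cw(30,-99,24),speed=.15); jaw(); print(robot.read_t())
E
```

```text
6 11.9 6.6
0 16.9 1.7
-2 23.5 1.0
-4 30.2 0.4
-5 33.6 0.1
-6 38.2 -0.2
-7 39.3 -0.5
jaw centre u 81.8
cream 138 [169.2 194.1]
walnut 391 [ 94.8 166.7]
24.1333
```

```bash
python3 - <<'E'
from pump import *
for k in range(2):
    o=[]
    for u in (6,0,-4,-7,-9):
        robot.servo_line(cw(u,-99,24),speed=.1); F=robot.read_force()@ex; p=(robot.read_position()[:2]-O)@EX*1e3; o.append((u,float(F.round(1)),float(p.round(1))))
        if F>45: break
    robot.servo_line(cw(30,-99,24),speed=.15); print(o); jaw(); print(robot.read_t())
im,_,_=grab('top'); cv2.imwrite('pics/pressed.png',cv2.resize(im[140:215,220:340,::-1],(720,450),interpolation=cv2.INTER_CUBIC))
E
```

```text
[(6, 3.9, 5.5), (0, 14.2, 1.7), (-4, 27.0, 0.4), (-7, 37.9, -0.5), (-9, 43.8, -1.2)]
jaw centre u 81.6
cream 138 [169.6 194.3]
walnut 388 [ 95.3 166.4]
25.9833
[(6, 14.0, 6.9), (0, 14.9, 1.5), (-4, 27.8, 0.2), (-7, 40.0, -0.7), (-9, 43.5, -1.4)]
jaw centre u 81.5
cream 130 [169.7 194. ]
walnut 391 [ 95.5 165.7]
27.8333
```

View pics/pressed.png

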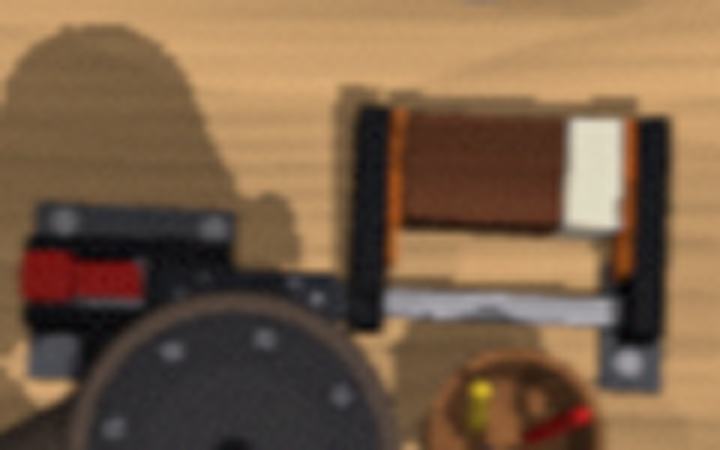

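```bash
cat > prof.py <<'E'
from h import *
def prof(name):
    im,d,c=grab(name); f=192/np.tan(np.radians(c['vfov'])/2); V=np.array(c['view'])
    us=np.arange(60,205,1.); acc=0
    for v in range(50,71,2):
        P=np.array([np.append(cw(u,v,44.5),1) for u in us])@V.T
        x=(P[:,0]/P[:,2]*f+c['cx']).astype(np.float32)[None]; y=(P[:,1]/P[:,2]*f+c['cy']).astype(np.float32)[None]
        acc=acc+cv2.remap(im,x,y,cv2.INTER_CUBIC)[0].astype(float)
    a=acc/11
    print(name); print('R',[(int(u),int(r),int(g)) for u,r,g in zip(us,a[:,0],a[:,1])][22:45:2],[(int(u),int(r),int(g)) for u,r,g in zip(us,a[:,0],a[:,1])][98:140:2])
E
python3 - <<'E'
from prof import *
prof('top');prof('scene')
E
```

```text
top
R [(82, 24, 24), (84, 20, 23), (86, 33, 27), (88, 66, 37), (90, 112, 57), (92, 132, 66), (94, 119, 60), (96, 94, 50), (98, 82, 46), (100, 81, 47), (102, 84, 48), (104, 84, 48)] [(158, 84, 48), (160, 83, 48), (162, 83, 47), (164, 81, 44), (166, 85, 52), (168, 109, 86), (170, 148, 135), (172, 188, 178), (174, 216, 208), (176, 224, 217), (178, 223, 217), (180, 222, 217), (182, 222, 217), (184, 222, 216), (186, 222, 216), (188, 223, 218), (190, 223, 217), (192, 214, 206), (194, 188, 174), (196, 166, 127), (198, 145, 84)]
scene
R [(82, 24, 25), (84, 26, 26), (86, 27, 25), (88, 49, 31), (90, 80, 41), (92, 125, 61), (94, 134, 67), (96, 90, 45), (98, 62, 33), (100, 66, 37), (102, 68, 39), (104, 70, 40)] [(158, 69, 38), (160, 69, 38), (162, 70, 38), (164, 69, 38), (166, 72, 45), (168, 81, 60), (170, 103, 92), (172, 136, 133), (174, 168, 168), (176, 187, 188), (178, 185, 187), (180, 185, 187), (182, 185, 186), (184, 186, 186), (186, 186, 187), (188, 186, 187), (190, 182, 184), (192, 170, 169), (194, 136, 125), (196, 114, 82), (198, 125, 69)]
```

The edges read 95 / 170 / 195 mm, so walnut 75 plus maple 25 with no gap, and two further strokes moved nothing: the end piece is home. Now the release tab.

```bash
python3 - <<'E'
from pump import *
robot.servo_line(cw(34,-99,130),speed=.2)
robot.servo_line(cw(-78,0,130),down(np.degrees(TH)),speed=.2)
robot.servo_line(cw(-78,0,70),speed=.15); print(robot.read_t(),robot.read_force())
for z in (64,61,58,56,54,53):
    robot.servo_line(cw(-78,0,z),speed=.05); print(z,robot.read_force()[2].round(1),(robot.read_position()[2]*1e3).round(1))
    if robot.read_force()[2]>20: break
robot.dwell(.7); jaw(); print(robot.read_t())
E
```

```text
30.9333 [ 0.37099305 -0.28240292  0.3224748 ]
64 -0.3 64.6
61 0.9 61.3
58 2.3 58.1
56 1.5 56.1
54 4.2 54.1
53 3.3 53.1
jaw centre u 35.6
cream 132 [169.4 193.9]
walnut 389 [ 95.8 165.2]
33.2
```

```bash
python3 - <<'E'
from pump import *
robot.servo_line(cw(-78,0,52),speed=.05); print(robot.read_force()[2]); robot.dwell(.5)
robot.servo_line(cw(-78,0,150),speed=.2)
robot.servo_line(cw(-180,-30,200),speed=.2); jaw()
from prof import prof
im,d,c=grab('top'); np.savez('top.npz',im=im,d=d); W=cloud(d,c); P=W[(W[...,2]>.050)&(W[...,2]<.062)]; u=(P[:,:2]-O)@EX*1e3; v=(P[:,:2]-O)@EY*1e3
for a,b in((0,120),(170,240)):
    m=(u>a)&(u<b)&(v>60)&(v<90); print(np.percentile(u[m],[2,50,98]).round(1))
cv2.imwrite('pics/f_t.png',im[100:270,90:350,::-1]); im2,_,_=grab('scene')
a=cv2.resize(im[110:260,200:350,::-1],(400,400)); b=cv2.resize(im2[140:290,170:320,::-1],(400,400))
cv2.imwrite('pics/final.png',np.hstack([a,b])); print(robot.read_t())
E
sed -i 's/th=np.radians(-93.0)/th=np.radians(-93.0)/' clamp.py
```

```text
3.3208956985253866
jaw centre u 35.4
cream 135 [169.7 194.2]
walnut 393 [ 95.6 165.3]
[ 24.3  35.  108.7]
[195.2 204.9 214.6]
35.475
```

View pics/final.png

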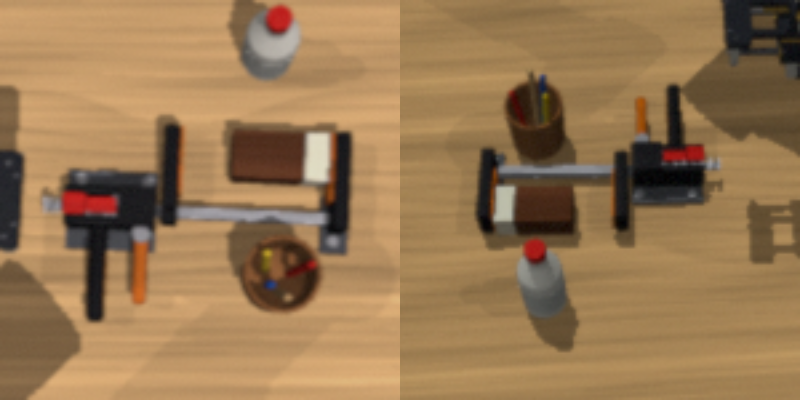

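The final view shows the jaw fully back at left (172,170), the joined block closed at (282,155), the glue, pot and trigger undisturbed, and the robot clear. Handing in.

```bash
python3 - <<'E'
from rig import robot
print(robot.job_done(),robot.read_t())
E
```

```text
the job is handed in; nothing more can be done
the job is handed in; nothing more can be done
```

The job is handed in after about 36 s of robot time: the maple end piece is pressed home, the jaw has sprung fully back, and the joined block stands between the open jaws. No verdict came back at hand-in; in the last pictures the glue and pot had not moved and the robot was clear.

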